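Build a test-sieve tower on the shaker

ROBOT

A 6-joint arm with a two-finger parallel gripper is mounted at the origin on the work surface. World frame = base frame: x ahead of the robot, y to its left, z up, the work surface at z = 0. Lengths are in m, angles in rad, forces in N, time in s.
With the tool pointing down it reaches from about 0.35 to 0.85 m from the base axis. Payload 8.1 kg.
Tool frame: the origin (TCP) lies at the very end of the fingers, on their centre line; the grasp point (between the pads) lies 19 mm behind it; z points along the fingers, y is the line along which they close (so a half turn about z gives the same grasp; the last joint's range is limited). The gripper opens to 85 mm and grips with 20 to 120 N. Pads are 22 mm wide; open, the fingers measure 114 mm over their backs; the gripper's body (76 mm by 85 mm) begins 54 mm behind the grasp point. The pads swing forward as they close: fully open they stand 13 mm farther back than shut.
Start: joints at [-1.387, 0.13, 1.488, -0, 1.523, -0.085], TCP at [0.159, -0.578, 0.231] pointing down, gripper open.
Joint ranges: [-2.96, 2.96], [-0.89, 2.26], [0.02, 2.5], [-1.34, 4.48], [0, 2.73], [-2.66, 2.66]. Speed limits (rad/s): [2.39, 2.39, 2.79, 3.14, 3.14, 3.14].

INTERFACE

Orientations are given as a rotation vector (axis times angle).
In Python, from station import ctrl gives the robot as it stands.
- The arm moves only by the tool apply_moves, never from a script. Its argument "plan" is a list of rows, each a list of 7 numbers: the shift along the tool's x, y, z in m, then the turn, a rotation vector about the tool's x, y, z in rad, then the opening, from 0 (shut) to 1 (fully open). In form: [[x, y, z, rx, ry, rz, grip], ...]. A call has 1 to 20 rows; each row shifts and turns the commanded pose from where the row before left it, along the tool's axes as they then stand; what a row does not reach is not made up. A row lasts 1/8 s, in which the tool goes at most 62.5 mm and 10.7 degrees, less where a joint would pass 70% of its speed; a pose out of reach is approached as far as the arm can. A call is refused whole if a number of a shift passes 0.0625 or a number of a turn 0.188, either way. A call with a gripper value outside its range is refused whole. The fingers move at their own pace and stop on an object; "newtons" is the grip in N (left out, the last holds). Time passes only in rows, so rows that do not move let the fingers close. It gives the time, the measured TCP pose, the force and the opening at its end, in the units of the state.
- ctrl.get_state(): the state, without advancing time (a new reading comes with each control period).
- ctrl.grab_frame(name): name is "scene" or "side" or "wrist"; returns a dict with "pixels" (480x640x3 uint8, blue, green, red), "range_z" (480x640 float32, m along the optical axis (not along the pixel's ray), 0 where there is no reading), "fx", "fy", "cx", "cy" (pixels), "dist_coeffs" ([k1, k2, p1, p2, k3] as OpenCV has them; the pictures are not rectified), "R" (3x3) and "t" (3): a world point X has camera coordinates R X + t. Camera axes: x right, y down, z forward; pixel columns grow to the right and rows downward; lengths in m; the calibration is good to about 2 mm. A picture is of the moment at which its call begins.
- ctrl.hand_in(): hands the job in, once; it reports no verdict.
Trained networks look in the newest picture that a camera, given by its name, has taken for a name from the list of things; names that differ only in an ending like _2 or _b are one class to them, and where a whole thing is asked for, a point or a joint stands for the part that bears it (a point fixed in the world has none). Each returns a list of dicts, best first, with "score" (0 to 1); they miss things now and then, are a little off and sometimes report something else, mostly with a low value. They report only what shows in the picture. A call takes as long as a camera call. They do not tell look-alikes from the thing itself.
- ctrl.spot_in(name, camera): "at" ([x, y, z] in m, in the coordinates of the camera as it stood for that picture, good to about 4 mm: the middle of the surface that is visible of it).
The state is a dict: "time_s": time; "joints": joint angles; "dq": joint speeds; "joint_torque": joint torques, N m; "tcp_pos": TCP position; "tcp_rot": TCP orientation; "wrist_force": force on the tool from outside, world axes, zero at the start; "torque": the same for the moment, N m; "width": finger opening in m.
Only numpy, scipy, OpenCV 4.12 (cv2) and the standard library are available. Lean on these libraries where they do the work, as an engineer would, in place of code of your own. Each camera call takes 0.05 s, during which the arm holds its last target. There are 200 camera calls.

TASK

Build the sieve tower on the white round shaker, one piece at a time from the bottom up: first the brass pan into the shaker's collar, then the blue fine sieve, then the red coarse sieve, and last the green lid with the black knob. Lower each piece into the one below rather than dropping it, so that it sits fully home and level. Leave the amber jar, the white crucible and the brush where they are.

Things in the scene. Friction and masses are not known exactly. Their poses are not given: they have to be found in the camera images.
- shaker: Small white round sieve shaker, fixed to the bench, 120 mm diameter, its deck 45 mm high; in its centre stands a bright steel collar, 56 mm outside and 51 mm inside diameter, whose rim is 60 mm above the bench (15 mm above the deck). Origin: centre of the shaker's underside, on the collar's axis, z up. The seated pan's origin is 50 mm above it.
- pan: Collecting pan of bare brass with a plain closed floor, about 90 g. 56 mm outside, 51 mm inside diameter, 40 mm high, open top; straight wall to grip from 10 to 40 mm above the underside. Skirt: 47 mm diameter, 10 mm high, foot tapered to 41 mm; it enters any 51 mm mouth until the 56 mm part rests on the rim. Origin: centre of the underside, z up; round. Starts upright on the bench.
- fine: Fine sieve: blue frame with a close steel mesh, about 80 g. 56 mm outside, 51 mm inside diameter, 40 mm high, open top; straight wall to grip from 10 to 40 mm above the underside. Skirt: 47 mm diameter, 10 mm high, foot tapered to 41 mm; it enters any 51 mm mouth until the 56 mm part rests on the rim. Origin: centre of the underside, z up; round. Starts upright on the bench. Seated: origin is 30 mm above the pan's.
- coarse: Coarse sieve: red frame with a wide steel mesh over black, about 80 g. 56 mm outside, 51 mm inside diameter, 40 mm high, open top; straight wall to grip from 10 to 40 mm above the underside. Skirt: 47 mm diameter, 10 mm high, foot tapered to 41 mm; it enters any 51 mm mouth until the 56 mm part rests on the rim. Origin: centre of the underside, z up; round. Starts upright on the bench. Seated: origin is 30 mm above the fine sieve's.
- lid: Green lid, about 70 g, with an upright black cylindrical knob to grip, 22 mm diameter, from 16 to 50 mm above the underside; the green disc is 56 mm in diameter, from 10 to 16 mm up. Skirt: 47 mm diameter, 10 mm high, foot tapered to 41 mm; it enters any 51 mm mouth until the 56 mm part rests on the rim. Origin: centre of the underside, z up; round. Starts upright on the bench. Seated: origin is 30 mm above the coarse sieve's.
- jar: Bystander: closed amber jar with a white cap, 50 mm diameter, 75 mm high, standing; origin at the centre of its underside. Leave it alone.
- crucible: Bystander: white ceramic cup, 56 mm diameter at the rim, 45 mm high; origin at the centre of its underside. Leave it alone.
- brush: Bystander: cleaning brush, 160 mm long, lying on the bench along its own x axis, handle towards -x; origin at the middle of its underside. Leave it alone.
Not all that is in view belongs to the job. There is more than one size of the pan; the job needs the smaller. Of the things that look like the shaker, the smaller one is meant.

How it is judged:
On the way, in this order (a step that is already met when the one before it is completed fails the run):
1. the pan is seated in the shaker's collar (horizontal distance between pan and shaker below 0.006 m and z of pan in the frame of shaker between 0.046 and 0.054 m and angle between pan's own z axis and vertical below 0.07 rad), for 0.2 s.
2. the blue fine sieve is seated in the pan (all of step 1 and horizontal distance between fine and pan below 0.006 m and z of fine in the frame of pan between 0.026 and 0.034 m and angle between fine's own z axis and vertical below 0.07 rad), for 0.2 s.
3. the red coarse sieve is seated in the fine sieve (all of step 2 and horizontal distance between coarse and fine below 0.006 m and z of coarse in the frame of fine between 0.026 and 0.034 m and angle between coarse's own z axis and vertical below 0.07 rad), for 0.2 s.
4. the lid is seated in the coarse sieve (all of step 3 and horizontal distance between lid and coarse below 0.006 m and z of lid in the frame of coarse between 0.026 and 0.034 m and angle between lid's own z axis and vertical below 0.07 rad), for 0.2 s.
At the end, for the whole second after the job is handed in: Pan in the shaker's collar, fine sieve in the pan, coarse sieve in the fine sieve, lid in the coarse sieve: each within 6 mm of the axis of the one below, within 4 mm of its fully seated height, tilted less than 4 degrees, at rest (all of step 4 and linear speed of each of pan, fine, coarse, lid below 0.02 m/s); the robot touches nothing.
It fails at once if the jar, the crucible or the brush was moved more than 30 mm (distance of any of jar, crucible, brush from where it was at the start of the episode above 0.03 m).
It fails at once if a piece was dropped (fell freely by more than about 30 mm) ((linear speed of pan above 0.75 m/s and contact force between the fingers and pan below 0.05 N) or (linear speed of fine above 0.75 m/s and contact force between the fingers and fine below 0.05 N) or (linear speed of coarse above 0.75 m/s and contact force between the fingers and coarse below 0.05 N) or (linear speed of lid above 0.75 m/s and contact force between the fingers and lid below 0.05 N)).
It also fails if it takes over 122 s, if anything falls off the work surface, if the arm or the gripper's body presses on something with over 40 N, if the wrist force passes 120 N, or if a joint passes its speed limit or range.

## Working session

There is one attempt and no reset: what is moved stays moved. The work goes in short steps, Python scripts to look and compute and a tool call to move; the robot and the scene stay as the last step left them, time stands still between calls to the robot, and variables do not carry over. Pictures are saved under pics/ and viewed, on a budget of 14 in all, crops included, one or two more only if the job needs it, and the job is handed in when it is done.

Besides the shell and the picture viewer there is one more tool, called after "Call:" as name(argument=value, ...) on one line, values as JSON. apply_moves: Moves the arm, as the interface text tells. Its arguments: {"type":"object","properties":{"plan":{"type":"array","items":{"type":"array","items":{"type":"number"}}},"newtons":{"type":"number"}},"required":["plan"]}

```bash
ls; mkdir -p pics; cat > h.py <<'E'
import numpy as np, cv2
from station import ctrl
from scipy.spatial.transform import Rotation as Ro
def grab(c):
    f=ctrl.grab_frame(c); f['K']=np.array([[f['fx'],0,f['cx']],[0,f['fy'],f['cy']],[0,0,1]]); f['d']=np.array(f['dist_coeffs']); f['R']=np.array(f['R']);f['t']=np.array(f['t']); return f
def cloud(f):
    v,u=np.mgrid[0:480,0:640]; p=cv2.undistortPoints(np.stack([u,v],-1).reshape(-1,1,2).astype(np.float64),f['K'],f['d']).reshape(480,640,2)
    z=f['range_z'][...,None]; P=np.concatenate([p*z,z],-1); return (P-f['t'])@f['R']
def proj(f,X): return cv2.projectPoints(np.float64(X).reshape(-1,1,3),cv2.Rodrigues(f['R'])[0],f['t'],f['K'],f['d'])[0].reshape(-1,2)
def w(f,at): return f['R'].T@(np.array(at)-f['t'])
E
python3 - <<'E'
from h import *
s=ctrl.get_state(); print(s['time_s'],s['tcp_pos'],s['tcp_rot'],s['width'])
for c in ['scene','side']:
    f=grab(c); cv2.imwrite(f'pics/{c}1.png',f['pixels']); np.savez(f'{c}1.npz',**{k:v for k,v in f.items()})
    print(c,-f['R'].T@f['t'])
    for n in ['shaker','pan','fine','coarse','lid','jar','crucible','brush']:
        for d in ctrl.spot_in(n,c): print(n,round(d['score'],2),w(f,d['at']).round(3),proj(f,w(f,d['at'])).round(0))
E
```

```text
pics
0.0 [ 0.15926185 -0.57791931  0.23024772] [-3.11147477e+00 -4.20680148e-01  9.05978721e-05] 0.0853829552611792
scene [ 1.12800082 -0.71162447  0.87583267]
shaker 0.76 [0.488 0.253 0.047] [[364. 172.]]
shaker 0.73 [0.302 0.274 0.06 ] [[311. 139.]]
pan 0.89 [ 0.329 -0.245  0.033] [[169. 258.]]
pan 0.8 [ 0.426 -0.262  0.024] [[193. 286.]]
fine 0.75 [ 0.647 -0.163  0.021] [[307. 310.]]
coarse 0.61 [0.63  0.171 0.023] [[393. 219.]]
jar 0.65 [0.654 0.344 0.043] [[440. 181.]]
crucible 0.78 [ 0.796 -0.029  0.026] [[407. 303.]]
brush 0.73 [ 0.651 -0.367  0.013] [[235. 382.]]
side [-0.08568198  0.84053142  0.79585434]
shaker 0.75 [0.452 0.294 0.042] [[251. 351.]]
shaker 0.69 [0.261 0.326 0.064] [[335. 405.]]
pan 0.86 [ 0.328 -0.22   0.032] [[449. 234.]]
pan 0.84 [ 0.429 -0.254  0.028] [[414. 215.]]
fine 0.74 [ 0.649 -0.163  0.027] [[312. 205.]]
coarse 0.58 [0.629 0.169 0.028] [[223. 283.]]
lid 0.78 [0.447 0.006 0.017] [[346. 276.]]
jar 0.72 [0.633 0.372 0.048] [[142. 334.]]
crucible 0.6 [ 0.792 -0.019  0.033] [[224. 213.]]
brush 0.65 [ 0.641 -0.358  0.019] [[359. 175.]]
```

View pics/scene1.png

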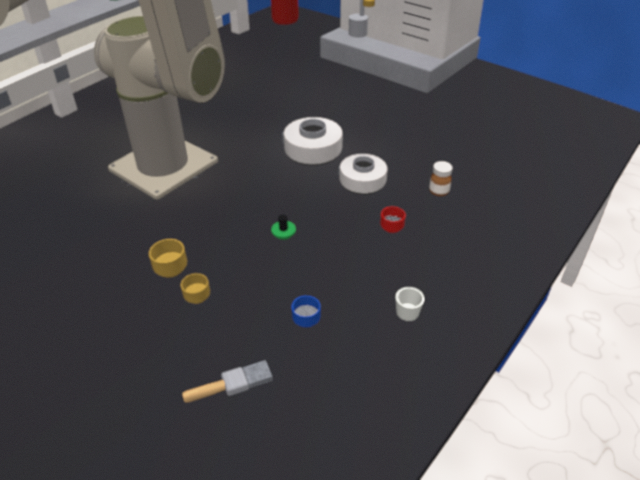

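View pics/side1.png

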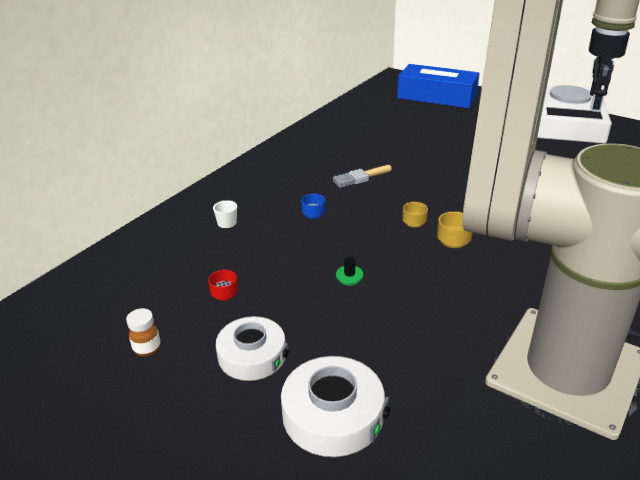

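The scene picture shows two shakers at (364,172) and (312,139), and two brass pans at (195,288) and (168,257). The smaller ones, (364,172) and (195,288), fit the description. Next I measure their diameters and confirm them in one crop.

```bash
cat > fit.py <<'E'
from h import *
from scipy.optimize import least_squares
def circ(P,r=None):
    f=(lambda q:np.hypot(P[:,0]-q[0],P[:,1]-q[1])-(r or q[2]))
    q=least_squares(f,[*P[:,:2].mean(0),r or .03],loss='soft_l1',f_scale=.001); return q.x, np.median(abs(f(q.x)))
E
python3 - <<'E'
from fit import *
ob=dict(shk=(.475,.268),shkbig=(.285,.30),panbig=(.328,-.232),pan=(.428,-.258),fine=(.648,-.163),coarse=(.63,.17),lid=(.445,.004))
for c in ['scene','side']:
    f=dict(np.load(c+'1.npz')); C=cloud(f).reshape(-1,3); C=C[f['range_z'].ravel()>0]
    b=C[(abs(C[:,0]-.5)<.15)&(abs(C[:,1])<.1)]; print(c,'bench z',np.median(b[:,2]))
    for n,(x,y) in ob.items():
        R=.085 if 'shk' in n else .05
        P=C[(np.hypot(C[:,0]-x,C[:,1]-y)<R)&(C[:,2]>.006)]
        if len(P)<20: print(n,len(P)); continue
        top=np.percentile(P[:,2],98)
        T=P[P[:,2]>top-.006]
        q,e=circ(T); print(n,len(P),'top',top.round(4),'ctr',P[:,:2].mean(0).round(3),'mid',((P.min(0)+P.max(0))/2).round(3)[:2],'ext',np.ptp(P,axis=0).round(3),'fit',q.round(4),e.round(4),len(T))
f=np.load('scene1.npz')['pixels']
a=cv2.resize(f[110:200,270:400],None,fx=4,fy=4); b=cv2.resize(f[230:320,140:230],None,fx=3,fy=4)
cv2.imwrite('pics/crop.png',np.hstack([a[:, :520],b])[:600,:800])
E
```

```text
scene bench z 0.000291884860250209
shk 1548 top 0.0601 ctr [0.481 0.257] mid [0.476 0.273] ext [0.134 0.123 0.059] fit [0.4717 0.2748 0.0266] 0.0016 121
shkbig 2278 top 0.0787 ctr [0.299 0.283] mid [0.281 0.302] ext [0.16  0.16  0.077] fit [0.2815 0.3053 0.0353] 0.0017 156
panbig 1101 top 0.0555 ctr [ 0.326 -0.243] mid [ 0.326 -0.245] ext [0.081 0.075 0.052] fit [ 0.3271 -0.2446  0.0359] 0.0011 188
pan 675 top 0.0414 ctr [ 0.432 -0.264] mid [ 0.433 -0.264] ext [0.057 0.056 0.039] fit [ 0.4339 -0.2642  0.0261] 0.0008 140
fine 765 top 0.0414 ctr [ 0.65  -0.168] mid [ 0.651 -0.169] ext [0.057 0.057 0.035] fit [ 0.6506 -0.169   0.0264] 0.0008 154
coarse 509 top 0.0418 ctr [0.629 0.169] mid [0.629 0.169] ext [0.057 0.059 0.035] fit [0.6297 0.1686 0.0257] 0.001 112
lid 398 top 0.0519 ctr [ 0.451 -0.009] mid [ 0.449 -0.005] ext [0.064 0.056 0.048] fit [ 0.4482 -0.0059  0.0086] 0.0019 61
side bench z 0.00038870697998102477
shk 3641 top 0.0597 ctr [0.458 0.287] mid [0.467 0.275] ext [0.124 0.123 0.057] fit [0.4697 0.2758 0.0265] 0.0009 253
shkbig 6707 top 0.0807 ctr [0.276 0.314] mid [0.279 0.306] ext [0.158 0.157 0.077] fit [0.2782 0.3071 0.0353] 0.0009 449
panbig 883 top 0.055 ctr [ 0.328 -0.236] mid [ 0.326 -0.242] ext [0.075 0.079 0.052] fit [ 0.3246 -0.2433  0.036 ] 0.0013 149
pan 530 top 0.0422 ctr [ 0.431 -0.261] mid [ 0.432 -0.262] ext [0.058 0.066 0.038] fit [ 0.4328 -0.2618  0.0269] 0.0013 112
fine 486 top 0.0416 ctr [ 0.648 -0.166] mid [ 0.649 -0.168] ext [0.06  0.063 0.037] fit [ 0.6488 -0.1665  0.0266] 0.0013 108
coarse 735 top 0.0408 ctr [0.629 0.171] mid [0.629 0.17 ] ext [0.059 0.06  0.037] fit [0.6285 0.1704 0.0266] 0.001 181
lid 511 top 0.0514 ctr [0.442 0.001] mid [ 0.445 -0.006] ext [0.056 0.059 0.047] fit [ 0.4448 -0.0037  0.0084] 0.0018 71
```

View pics/crop.png

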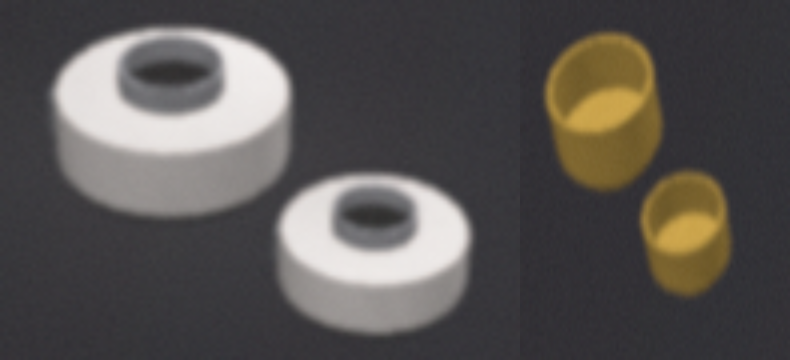

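The crop confirms it: in each pair the smaller object is the lower right one, and its rim heights and diameters match (pan 41 mm high, collar rim 60 mm). I'll approach the small pan.

```bash
cat > go.py <<'E'
import sys
from h import *
def go(*T):
    s=ctrl.get_state(); p=np.array(s['tcp_pos']); R=Ro.from_rotvec(s['tcp_rot']).as_matrix()
    print('t',round(s['time_s'],2),p.round(4),'tilt',R[:,2].round(4),'F',np.round(s['wrist_force'],1),'w',round(s['width'],4))
    for t in T:
        t=np.array(t,float); print(t,'tool delta',(R.T@(t-p)).round(4)); p=t
if __name__=='__main__': go(*[eval(a) for a in sys.argv[1:]])
E
python3 go.py "(.4335,-.263,.16)"
```

```text
t 0.9 [ 0.1594 -0.5785  0.2313] tilt [-0.e+00 -1.e-04 -1.e+00] F [-0.3  0.4 -0.4] w 0.0855
[ 0.4335 -0.263   0.16  ] tool delta [ 0.3481 -0.2313  0.0713]
```

Call:
apply_moves(plan=[[0.0348, -0.0231, 0.0071, 0, 0, 0, 1], [0.0348, -0.0231, 0.0071, 0, 0, 0, 1], [0.0348, -0.0231, 0.0071, 0, 0, 0, 1], [0.0348, -0.0231, 0.0071, 0, 0, 0, 1], [0.0348, -0.0231, 0.0071, 0, 0, 0, 1], [0.0348, -0.0231, 0.0071, 0, 0, 0, 1], [0.0348, -0.0231, 0.0071, 0, 0, 0, 1], [0.0348, -0.0231, 0.0071, 0, 0, 0, 1], [0.0348, -0.0231, 0.0071, 0, 0, 0, 1], [0.0348, -0.0231, 0.0071, 0, 0, 0, 1], [0, 0, 0, 0, 0, 0, 1], [0, 0, 0, 0, 0, 0, 1], [0, 0, 0, 0, 0, 0, 1]])

```text
time_s: 2.52
tcp_pos: [0.4331, -0.2643, 0.1606]
tcp_rot: [3.113, 0.419, 0.0]
wrist_force: [0.0, -0.2, 0.6]
width: 0.0854
```

```bash
python3 - <<'E'
from fit import *
from go import go
f=grab('wrist'); cv2.imwrite('pics/w1.png',f['pixels']); C=cloud(f).reshape(-1,3); C=C[f['range_z'].ravel()>0]
print('cam',(-f['R'].T@f['t']).round(3))
P=C[(np.hypot(C[:,0]-.4335,C[:,1]+.263)<.04)&(C[:,2]>.034)&(C[:,2]<.05)]
q,e=circ(P); print(len(P),np.percentile(P[:,2],95),q,e)
b=C[(C[:,2]<.01)];print(np.median(b[:,2]))
go((q[0],q[1],.01))
E
```

```text
cam [ 0.498 -0.246  0.303]
806 0.04059567843739579 [ 0.433778   -0.26404306  0.02634046] 0.0006623714900683038
-0.0002371605271445539
t 2.58 [ 0.4331 -0.2643  0.1606] tilt [ 2.e-04 -5.e-04 -1.e+00] F [-0.  -0.7  1. ] w 0.0851
[ 0.433778   -0.26404306  0.01      ] tool delta [ 7.000e-04 -1.000e-04  1.506e-01]
```

View pics/w1.png

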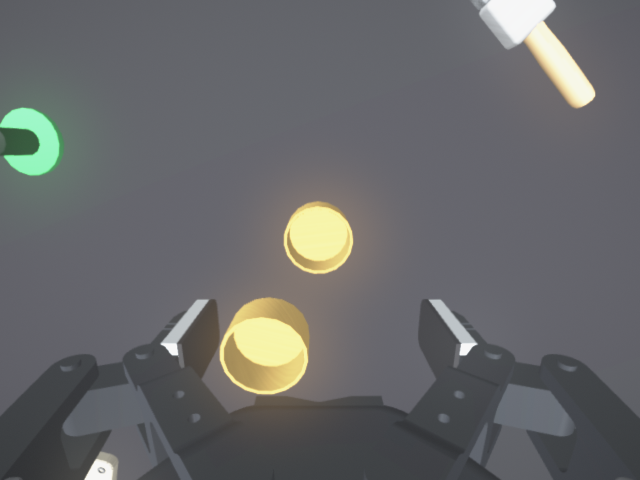

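The wrist view shows the small pan at (318,238) midway between the fingers, with the large one behind it at (265,345), and the fit agrees to within 1 mm. Descend and grip.

Call:
apply_moves(plan=[[0.0007, 0, 0.03, 0, 0, 0, 1], [0, 0, 0.03, 0, 0, 0, 1], [0, 0, 0.03, 0, 0, 0, 1], [0, 0, 0.03, 0, 0, 0, 1], [0, 0, 0.02, 0, 0, 0, 1], [0, 0, 0.01, 0, 0, 0, 1], [0, 0, 0, 0, 0, 0, 1], [0, 0, 0, 0, 0, 0, 1], [0, 0, 0, 0, 0, 0, 0.5], [0, 0, 0, 0, 0, 0, 0.3], [0, 0, 0, 0, 0, 0, 0.3], [0, 0, 0, 0, 0, 0, 0.3], [0, 0, 0, 0, 0, 0, 0.3], [0, 0, 0, 0, 0, 0, 0.3]], newtons=35)

```text
time_s: 4.32
tcp_pos: [0.4349, -0.2636, 0.0114]
tcp_rot: [3.112, 0.421, 0.002]
wrist_force: [-1.0, 1.1, 5.9]
width: 0.0547
```

```bash
python3 go.py "(.4335,-.264,.17)" "(.4707,.2753,.17)"
```

```text
t 4.33 [ 0.4349 -0.2636  0.0114] tilt [ 0.0013 -0.001  -1.    ] F [-1.   1.1  5.9] w 0.0547
[ 0.4335 -0.264   0.17  ] tool delta [-0.0013  0.0002 -0.1586]
[0.4707 0.2753 0.17  ] tool delta [ 1.792e-01 -5.100e-01 -5.000e-04]
```

Call:
apply_moves(plan=[[0, 0, -0.01, 0, 0, 0, 0.3], [0, 0, -0.03, 0, 0, 0, 0.3], [0, 0, -0.04, 0, 0, 0, 0.3], [0, 0, -0.04, 0, 0, 0, 0.3], [0, 0, -0.04, 0, 0, 0, 0.3], [0.006, -0.017, 0, 0, 0, 0, 0.3], [0.014, -0.04, 0, 0, 0, 0, 0.3], [0.014, -0.04, 0, 0, 0, 0, 0.3], [0.014, -0.04, 0, 0, 0, 0, 0.3], [0.014, -0.04, 0, 0, 0, 0, 0.3], [0.014, -0.04, 0, 0, 0, 0, 0.3], [0.014, -0.04, 0, 0, 0, 0, 0.3], [0.014, -0.04, 0, 0, 0, 0, 0.3], [0.014, -0.04, 0, 0, 0, 0, 0.3], [0.014, -0.04, 0, 0, 0, 0, 0.3], [0.014, -0.04, 0, 0, 0, 0, 0.3], [0.014, -0.04, 0, 0, 0, 0, 0.3], [0.014, -0.04, 0, 0, 0, 0, 0.3], [0.006, -0.013, 0, 0, 0, 0, 0.3], [0, 0, 0, 0, 0, 0, 0.3]])

```text
time_s: 6.82
tcp_pos: [0.4715, 0.2767, 0.1695]
tcp_rot: [3.112, 0.423, -0.002]
wrist_force: [0.1, -0.6, -2.1]
width: 0.0548
```

Call:
apply_moves(plan=[[0, 0, 0, 0, 0, 0, 0.3], [0, 0, 0, 0, 0, 0, 0.3], [0, 0, 0, 0, 0, 0, 0.3]])

```text
time_s: 7.2
tcp_pos: [0.4725, 0.2756, 0.1704]
tcp_rot: [-3.114, -0.419, -0.0]
wrist_force: [-0.1, 0.1, -0.2]
width: 0.0548
```

```bash
cat > held.py <<'E'
from fit import *
from go import go
import sys
x,y,zr,rb,tag=float(sys.argv[1]),float(sys.argv[2]),float(sys.argv[3]),float(sys.argv[4]),sys.argv[5]
p=np.array(ctrl.get_state()['tcp_pos'])
for c in ['scene','side','wrist']:
    f=grab(c); cv2.imwrite(f'pics/{tag}_{c}.png',f['pixels']); C=cloud(f).reshape(-1,3); px=f['pixels'].reshape(-1,3).astype(float); k=f['range_z'].ravel()>0; C=C[k];px=px[k]
    # base mouth
    T=C[(np.hypot(C[:,0]-x,C[:,1]-y)<.033)&(abs(C[:,2]-zr)<.004)]
    if len(T)>25: q,e=circ(T); print(c,'mouth',q.round(4),e.round(4),len(T),'z',np.percentile(T[:,2],90).round(4))
    # held piece wall/rim: coloured points
    sat=(px.max(1)-px.min(1))/(px.max(1)+1)
    T=C[(np.hypot(C[:,0]-p[0],C[:,1]-p[1])<.036)&(abs(C[:,2]-p[2]-.01)<.026)&(sat>.35)]
    if len(T)>25:
        q,e=circ(T,rb); print(c,'held',q.round(4)[:2],e.round(4),len(T),'z',np.percentile(T[:,2],[2,50,98]).round(4))
        for lo in (-.01,.0,.01,.02):
            L=T[abs(T[:,2]-p[2]-lo-.005)<.005]
            if len(L)>25: print('   layer',lo,circ(L,rb)[0][:2].round(4),len(L))
go((x,y,p[2]))
E
python3 held.py .4707 .2753 .06 .028 h1
```

```text
scene mouth [0.4717 0.2742 0.0264] 0.0011 100 z 0.0619
scene held [0.4696 0.2739] 0.0017 261 z [0.1615 0.1856 0.2011]
   layer -0.01 [0.4669 0.2788] 31
   layer 0.0 [0.4703 0.2745] 62
   layer 0.01 [0.4698 0.273 ] 72
   layer 0.02 [0.47   0.2734] 80
side mouth [0.4697 0.2756 0.0266] 0.0009 194 z 0.0608
side held [0.4713 0.2782] 0.0012 725 z [0.1632 0.1843 0.2002]
   layer -0.01 [0.4752 0.2763] 45
   layer 0.0 [0.4712 0.2794] 240
   layer 0.01 [0.4713 0.2781] 203
   layer 0.02 [0.4714 0.2778] 220
wrist mouth [0.4712 0.274  0.0263] 0.0007 478 z 0.0604
wrist held [0.474  0.2757] 0.0026 15413 z [0.1703 0.1774 0.1993]
   layer -0.01 [0.4902 0.2836] 532
   layer 0.0 [0.4835 0.2772] 7823
   layer 0.01 [0.4738 0.2755] 2333
   layer 0.02 [0.4727 0.2754] 4722
t 7.35 [0.4724 0.276  0.1704] tilt [ 2.e-04  1.e-04 -1.e+00] F [ 0.3  0.1 -0.5] w 0.0551
[0.4707     0.2753     0.17044571] tool delta [-0.0019  0.0002 -0.    ]
```

Call:
apply_moves(plan=[[-0.0012, 0.0005, 0.03, 0, 0, 0, 0.3], [0, 0, 0.03, 0, 0, 0, 0.3], [0, 0, 0.02, 0, 0, 0, 0.3], [0, 0, 0.01, 0, 0, 0, 0.3], [0, 0, 0.005, 0, 0, 0, 0.3], [0, 0, 0.005, 0, 0, 0, 0.3], [0, 0, 0.003, 0, 0, 0, 0.3], [0, 0, 0.003, 0, 0, 0, 0.3], [0, 0, 0.001, 0, 0, 0, 0.3], [0, 0, 0, 0, 0, 0, 0.3]])

```text
time_s: 8.6
tcp_pos: [0.4713, 0.2756, 0.0633]
tcp_rot: [-3.113, -0.421, -0.0]
wrist_force: [-0.1, -0.2, -0.9]
width: 0.0547
```

Call:
apply_moves(plan=[[0, 0, 0.001, 0, 0, 0, 0.3], [0, 0, 0.001, 0, 0, 0, 0.3], [0, 0, 0.001, 0, 0, 0, 0.3], [0, 0, 0, 0, 0, 0, 0.3]])

```text
time_s: 9.1
tcp_pos: [0.4714, 0.2757, 0.0614]
tcp_rot: [-3.113, -0.421, -0.0]
wrist_force: [-4.0, -2.4, 7.9]
width: 0.0547
```

Call:
apply_moves(plan=[[0, 0, 0.0005, 0, 0, 0, 0.3], [0, 0, 0, 0, 0, 0, 0.6], [0, 0, 0, 0, 0, 0, 1], [0, 0, 0, 0, 0, 0, 1], [0, 0, 0, 0, 0, 0, 1], [0, 0, 0, 0, 0, 0, 1], [0, 0, -0.02, 0, 0, 0, 1], [0, 0, -0.04, 0, 0, 0, 1], [0, 0, -0.05, 0, 0, 0, 1], [0, 0, -0.04, 0, 0, 0, 1], [0, 0, 0, 0, 0, 0, 1], [0, 0, 0, 0, 0, 0, 1], [0, 0, 0, 0, 0, 0, 1]])

```text
time_s: 10.72
tcp_pos: [0.4703, 0.2751, 0.2078]
tcp_rot: [3.112, 0.421, -0.005]
wrist_force: [-0.3, -0.4, -0.3]
width: 0.0854
```

```bash
cat > top.py <<'E'
from fit import *
from go import go
import sys
x,y,z=map(float,sys.argv[1:4]); tag=sys.argv[4]
for c in ['scene','side','wrist']:
    f=grab(c); cv2.imwrite(f'pics/{tag}_{c}.png',f['pixels']); C=cloud(f).reshape(-1,3); C=C[f['range_z'].ravel()>0]
    T=C[(np.hypot(C[:,0]-x,C[:,1]-y)<.034)&(abs(C[:,2]-z)<.005)]
    if len(T)>25:
        q,e=circ(T); O=T[T[:,2]>z-.003]; A=np.c_[O[:,:2]-[x,y],np.ones(len(O))]; n=np.linalg.lstsq(A,O[:,2],rcond=None)[0]
        print(c,q.round(4),e.round(4),len(T),'top z',np.percentile(T[:,2],95).round(4),'slope',n[:2].round(3))
go(*[eval(a) for a in sys.argv[5:]])
E
python3 top.py .471 .275 .09 p1 "(.6497,-.168,.20)"
```

```text
scene [0.4705 0.2746 0.0254] 0.0013 96 top z 0.092 slope [-0.002 -0.031]
side [0.4688 0.2769 0.0266] 0.0009 237 top z 0.0916 slope [-0.004  0.002]
wrist [0.4706 0.2752 0.0263] 0.0007 789 top z 0.0906 slope [0.003 0.003]
t 10.88 [0.4706 0.2752 0.2084] tilt [-0.0021 -0.001  -1.    ] F [-0.1 -0.5 -1.2] w 0.0853
[ 0.6497 -0.168   0.2   ] tool delta [0.0549 0.4749 0.0085]
```

The pan is seated: rim at z=0.0906, level, centred at (0.4706, 0.2752). Next is the fine sieve.

Call:
apply_moves(plan=[[0.0046, 0.0396, 0.004, 0, 0, 0, 1], [0.0046, 0.0396, 0.004, 0, 0, 0, 1], [0.0046, 0.0396, 0.004, 0, 0, 0, 1], [0.0046, 0.0396, 0.004, 0, 0, 0, 1], [0.0046, 0.0396, 0.004, 0, 0, 0, 1], [0.0046, 0.0396, 0.004, 0, 0, 0, 1], [0.0046, 0.0396, 0.004, 0, 0, 0, 1], [0.0046, 0.0396, 0.004, 0, 0, 0, 1], [0.0046, 0.0396, 0.004, 0, 0, 0, 1], [0.0046, 0.0396, 0.004, 0, 0, 0, 1], [0.0046, 0.0396, 0.004, 0, 0, 0, 1], [0.0046, 0.0396, 0.004, 0, 0, 0, 1], [0, 0, 0, 0, 0, 0, 1], [0, 0, 0, 0, 0, 0, 1], [0, 0, 0, 0, 0, 0, 1]])

```text
time_s: 12.75
tcp_pos: [0.6505, -0.1667, 0.1618]
tcp_rot: [-3.113, -0.423, 0.0]
wrist_force: [0.3, -0.7, -0.3]
width: 0.0858
```

```bash
python3 top.py .6497 -.168 .04 f1 "(.6497,-.168,.01)"
```

```text
scene [ 0.6505 -0.169   0.0266] 0.0008 167 top z 0.0416 slope [-0.006 -0.003]
side [ 0.6489 -0.1672  0.0265] 0.0014 121 top z 0.0419 slope [0.012 0.001]
wrist [ 0.6506 -0.1691  0.0264] 0.0007 767 top z 0.0406 slope [0.003 0.002]
t 12.9 [ 0.6507 -0.167   0.1621] tilt [ 3.e-04 -0.e+00 -1.e+00] F [-0.1  0.7 -0.7] w 0.0854
[ 0.6497 -0.168   0.01  ] tool delta [-0.0013  0.0007  0.1521]
```

Call:
apply_moves(plan=[[-0.0005, 0.0017, 0.03, 0, 0, 0, 1], [0, 0, 0.03, 0, 0, 0, 1], [0, 0, 0.03, 0, 0, 0, 1], [0, 0, 0.03, 0, 0, 0, 1], [0, 0, 0.02, 0, 0, 0, 1], [0, 0, 0.01, 0, 0, 0, 1], [0, 0, 0, 0, 0, 0, 1], [0, 0, 0, 0, 0, 0, 1], [0, 0, 0, 0, 0, 0, 0.5], [0, 0, 0, 0, 0, 0, 0.3], [0, 0, 0, 0, 0, 0, 0.3], [0, 0, 0, 0, 0, 0, 0.3], [0, 0, 0, 0, 0, 0, 0.3], [0, 0, 0, 0, 0, 0, 0.3]])

```text
time_s: 14.65
tcp_pos: [0.6516, -0.1701, 0.0132]
tcp_rot: [3.112, 0.421, 0.003]
wrist_force: [-0.7, -0.0, 5.9]
width: 0.0554
```

```bash
python3 go.py "(.6505,-.1685,.20)" "(.4706,.2752,.20)"
```

```text
t 14.65 [ 0.6516 -0.1701  0.0132] tilt [ 2.1e-03 -7.0e-04 -1.0e+00] F [-0.7 -0.   5.9] w 0.0554
[ 0.6505 -0.1685  0.2   ] tool delta [-0.0003 -0.0016 -0.1868]
[0.4706 0.2752 0.2   ] tool delta [-0.0556 -0.4755 -0.0007]
```

Call:
apply_moves(plan=[[0, 0, -0.01, 0, 0, 0, 0.3], [0, 0, -0.03, 0, 0, 0, 0.3], [0, 0, -0.05, 0, 0, 0, 0.3], [0, 0, -0.05, 0, 0, 0, 0.3], [0, 0, -0.045, 0, 0, 0, 0.3], [-0.002, -0.02, 0, 0, 0, 0, 0.3], [-0.0047, -0.04, 0, 0, 0, 0, 0.3], [-0.0047, -0.04, 0, 0, 0, 0, 0.3], [-0.0047, -0.04, 0, 0, 0, 0, 0.3], [-0.0047, -0.04, 0, 0, 0, 0, 0.3], [-0.0047, -0.04, 0, 0, 0, 0, 0.3], [-0.0047, -0.04, 0, 0, 0, 0, 0.3], [-0.0047, -0.04, 0, 0, 0, 0, 0.3], [-0.0047, -0.04, 0, 0, 0, 0, 0.3], [-0.0047, -0.04, 0, 0, 0, 0, 0.3], [-0.0047, -0.04, 0, 0, 0, 0, 0.3], [-0.0047, -0.04, 0, 0, 0, 0, 0.3], [-0.0023, -0.0157, 0, 0, 0, 0, 0.3], [0, 0, 0, 0, 0, 0, 0.3], [0, 0, 0, 0, 0, 0, 0.3]])

```text
time_s: 17.15
tcp_pos: [0.4708, 0.273, 0.1968]
tcp_rot: [3.113, 0.42, 0.0]
wrist_force: [-0.0, -0.2, -0.7]
width: 0.0553
```

Call:
apply_moves(plan=[[0, 0, 0, 0, 0, 0, 0.3], [0, 0, 0, 0, 0, 0, 0.3]])

```text
time_s: 17.4
tcp_pos: [0.4707, 0.2733, 0.1968]
tcp_rot: [3.113, 0.419, -0.0]
wrist_force: [0.4, -0.5, -0.4]
width: 0.0553
```

```bash
python3 held.py .4706 .2752 .09 .028 h2
```

```text
scene mouth [0.4707 0.2748 0.0255] 0.0013 85 z 0.0912
scene held [0.4679 0.2729] 0.0014 307 z [0.1855 0.2086 0.2257]
   layer -0.01 [0.4662 0.2747] 53
   layer 0.0 [0.4683 0.2719] 74
   layer 0.01 [0.4683 0.2725] 85
   layer 0.02 [0.4685 0.2726] 82
side mouth [0.469  0.2764 0.0264] 0.0008 199 z 0.091
side held [0.4702 0.2758] 0.0011 698 z [0.1872 0.2103 0.225 ]
   layer -0.01 [0.4712 0.2724] 69
   layer 0.0 [0.4703 0.2763] 202
   layer 0.01 [0.4699 0.276 ] 207
   layer 0.02 [0.47   0.2758] 208
wrist mouth [0.4705 0.2752 0.0263] 0.0007 478 z 0.0904
wrist held [0.472  0.2734] 0.001 8426 z [0.1975 0.2165 0.2241]
   layer -0.01 [0.4706 0.2748] 89
   layer 0.0 [0.4723 0.2735] 1872
   layer 0.01 [0.4724 0.2734] 2346
   layer 0.02 [0.4712 0.2733] 4119
t 17.55 [0.4705 0.2737 0.1968] tilt [ 0. -0. -1.] F [-0.  -0.2 -0.8] w 0.0548
[0.4706     0.2752     0.19678385] tool delta [ 0.0005 -0.0014  0.    ]
```

Call:
apply_moves(plan=[[0.0005, -0.0012, 0.03, 0, 0, 0, 0.3], [0, 0, 0.03, 0, 0, 0, 0.3], [0, 0, 0.015, 0, 0, 0, 0.3], [0, 0, 0.01, 0, 0, 0, 0.3], [0, 0, 0.005, 0, 0, 0, 0.3], [0, 0, 0.005, 0, 0, 0, 0.3], [0, 0, 0.003, 0, 0, 0, 0.3], [0, 0, 0.003, 0, 0, 0, 0.3], [0, 0, 0.001, 0, 0, 0, 0.3], [0, 0, 0, 0, 0, 0, 0.3], [0, 0, 0, 0, 0, 0, 0.3]])

```text
time_s: 18.92
tcp_pos: [0.4706, 0.2754, 0.095]
tcp_rot: [-3.113, -0.421, -0.0]
wrist_force: [-0.4, 0.4, -0.8]
width: 0.0551
```

Call:
apply_moves(plan=[[0, 0, 0.001, 0, 0, 0, 0.3], [0, 0, 0.001, 0, 0, 0, 0.3], [0, 0, 0.0005, 0, 0, 0, 0.3], [0, 0, 0, 0, 0, 0, 0.3]])

```text
time_s: 19.42
tcp_pos: [0.4707, 0.2754, 0.0931]
tcp_rot: [-3.113, -0.421, -0.001]
wrist_force: [-2.9, -1.5, 5.7]
width: 0.0552
```

Contact occurs at the expected height. Release and back off.

Call:
apply_moves(plan=[[0, 0, 0.0005, 0, 0, 0, 0.3], [0, 0, 0, 0, 0, 0, 0.6], [0, 0, 0, 0, 0, 0, 1], [0, 0, 0, 0, 0, 0, 1], [0, 0, 0, 0, 0, 0, 1], [0, 0, 0, 0, 0, 0, 1], [0, 0, -0.02, 0, 0, 0, 1], [0, 0, -0.04, 0, 0, 0, 1], [0, 0, -0.05, 0, 0, 0, 1], [0, 0, -0.03, 0, 0, 0, 1], [0, 0, 0, 0, 0, 0, 1], [0, 0, 0, 0, 0, 0, 1], [0, 0, 0, 0, 0, 0, 1]])

```text
time_s: 21.05
tcp_pos: [0.4697, 0.2749, 0.2299]
tcp_rot: [3.112, 0.421, -0.004]
wrist_force: [-0.3, 0.8, -0.1]
width: 0.0856
```

```bash
python3 top.py .471 .275 .12 p2 "(.629,.1695,.17)"
```

```text
scene [0.471  0.2743 0.0261] 0.0013 90 top z 0.1209 slope [-0.001 -0.001]
side [0.4688 0.2767 0.0266] 0.0009 228 top z 0.1214 slope [-0.001  0.006]
wrist [0.4704 0.2751 0.0264] 0.0007 839 top z 0.1205 slope [0.005 0.001]
t 21.2 [0.47   0.2751 0.2306] tilt [-1.9e-03 -8.0e-04 -1.0e+00] F [ 0.2 -0.1  1.3] w 0.0859
[0.629  0.1695 0.17  ] tool delta [0.1254 0.144  0.0604]
```

The fine sieve is seated: rim at 0.1205, level. Coarse sieve next.

Call:
apply_moves(plan=[[0.0209, 0.024, 0.005, 0, 0, 0, 1], [0.0209, 0.024, 0.01, 0, 0, 0, 1], [0.0209, 0.024, 0.01, 0, 0, 0, 1], [0.0209, 0.024, 0.01, 0, 0, 0, 1], [0.0209, 0.024, 0.01, 0, 0, 0, 1], [0.0209, 0.024, 0.015, 0, 0, 0, 1], [0, 0, 0, 0, 0, 0, 1], [0, 0, 0, 0, 0, 0, 1], [0, 0, 0, 0, 0, 0, 1]])

```text
time_s: 22.32
tcp_pos: [0.6293, 0.1706, 0.1725]
tcp_rot: [-3.113, -0.422, -0.001]
wrist_force: [0.5, 0.6, -0.1]
width: 0.0853
```

```bash
python3 top.py .629 .1695 .04 c1 "(.629,.1695,.012)"
```

```text
scene [0.6295 0.1683 0.0258] 0.0011 127 top z 0.0422 slope [ 0.007 -0.006]
side [0.6284 0.1707 0.0267] 0.0009 172 top z 0.0412 slope [-0.005  0.007]
wrist [0.6299 0.169  0.0264] 0.0006 706 top z 0.0405 slope [ 0.004 -0.001]
t 22.48 [0.6295 0.1705 0.1726] tilt [ 1.e-03  2.e-04 -1.e+00] F [ 0.6  0.4 -0.5] w 0.0856
[0.629  0.1695 0.012 ] tool delta [-0.0009  0.0008  0.1606]
```

Call:
apply_moves(plan=[[0, 0.0013, 0.03, 0, 0, 0, 1], [0, 0, 0.04, 0, 0, 0, 1], [0, 0, 0.03, 0, 0, 0, 1], [0, 0, 0.03, 0, 0, 0, 1], [0, 0, 0.02, 0, 0, 0, 1], [0, 0, 0.01, 0, 0, 0, 1], [0, 0, 0, 0, 0, 0, 1], [0, 0, 0, 0, 0, 0, 1], [0, 0, 0, 0, 0, 0, 0.5], [0, 0, 0, 0, 0, 0, 0.3], [0, 0, 0, 0, 0, 0, 0.3], [0, 0, 0, 0, 0, 0, 0.3], [0, 0, 0, 0, 0, 0, 0.3], [0, 0, 0, 0, 0, 0, 0.3]])

```text
time_s: 24.22
tcp_pos: [0.631, 0.1687, 0.0132]
tcp_rot: [-3.113, -0.421, -0.003]
wrist_force: [-0.3, 0.3, 5.9]
width: 0.0554
```

```bash
python3 go.py "(.6297,.1692,.22)" "(.4704,.2752,.22)"
```

```text
t 24.23 [0.631  0.1687 0.0132] tilt [ 2.1e-03  3.0e-04 -1.0e+00] F [-0.3  0.3  5.9] w 0.0554
[0.6297 0.1692 0.22  ] tool delta [-0.0007 -0.0008 -0.2068]
[0.4704 0.2752 0.22  ] tool delta [-0.1254 -0.1445 -0.0003]
```

Call:
apply_moves(plan=[[0, 0, -0.01, 0, 0, 0, 0.3], [0, 0, -0.03, 0, 0, 0, 0.3], [0, 0, -0.05, 0, 0, 0, 0.3], [0, 0, -0.05, 0, 0, 0, 0.3], [0, 0, -0.05, 0, 0, 0, 0.3], [0, 0, -0.02, 0, 0, 0, 0.3], [-0.01, -0.012, 0, 0, 0, 0, 0.3], [-0.022, -0.025, 0, 0, 0, 0, 0.3], [-0.027, -0.031, 0, 0, 0, 0, 0.3], [-0.027, -0.031, 0, 0, 0, 0, 0.3], [-0.022, -0.025, 0, 0, 0, 0, 0.3], [-0.0174, -0.0205, 0, 0, 0, 0, 0.3], [0, 0, 0, 0, 0, 0, 0.3], [0, 0, 0, 0, 0, 0, 0.3], [0, 0, 0, 0, 0, 0, 0.3], [0, 0, 0, 0, 0, 0, 0.3]])

```text
time_s: 26.22
tcp_pos: [0.4711, 0.2741, 0.2214]
tcp_rot: [3.113, 0.419, -0.001]
wrist_force: [0.6, -0.1, -0.6]
width: 0.0556
```

```bash
python3 held.py .4704 .2752 .12 .028 h3
```

```text
scene mouth [0.4711 0.2737 0.026 ] 0.0011 80 z 0.1204
scene held [0.4686 0.2738] 0.0016 313 z [0.2104 0.2347 0.2502]
   layer -0.01 [0.468 0.277] 51
   layer 0.0 [0.4692 0.2738] 73
   layer 0.01 [0.469  0.2719] 85
   layer 0.02 [0.4687 0.2735] 90
side mouth [0.4689 0.2766 0.0265] 0.0008 202 z 0.1211
side held [0.4708 0.2763] 0.0013 742 z [0.2118 0.2348 0.2492]
   layer -0.01 [0.4721 0.2725] 72
   layer 0.0 [0.4704 0.2767] 217
   layer 0.01 [0.4707 0.2766] 217
   layer 0.02 [0.4707 0.2762] 223
wrist mouth [0.4704 0.2751 0.0263] 0.0007 470 z 0.1203
wrist held [0.4721 0.2741] 0.0014 9355 z [0.222  0.2408 0.249 ]
   layer -0.01 [0.4688 0.2761] 120
   layer 0.0 [0.4725 0.274 ] 2063
   layer 0.01 [0.4725 0.2742] 2693
   layer 0.02 [0.4713 0.2741] 4479
t 26.38 [0.471  0.2743 0.2218] tilt [-0. -0. -1.] F [ 0.3  0.4 -0.7] w 0.0554
[0.4704     0.2752     0.22143917] tool delta [-0.0004 -0.0011  0.0003]
```

Call:
apply_moves(plan=[[-0.0003, -0.0009, 0.03, 0, 0, 0, 0.3], [0, 0, 0.025, 0, 0, 0, 0.3], [0, 0, 0.015, 0, 0, 0, 0.3], [0, 0, 0.009, 0, 0, 0, 0.3], [0, 0, 0.005, 0, 0, 0, 0.3], [0, 0, 0.005, 0, 0, 0, 0.3], [0, 0, 0.003, 0, 0, 0, 0.3], [0, 0, 0.003, 0, 0, 0, 0.3], [0, 0, 0.001, 0, 0, 0, 0.3], [0, 0, 0, 0, 0, 0, 0.3], [0, 0, 0, 0, 0, 0, 0.3]])

```text
time_s: 27.75
tcp_pos: [0.4703, 0.2754, 0.126]
tcp_rot: [-3.113, -0.421, -0.0]
wrist_force: [0.1, 0.7, -0.0]
width: 0.0556
```

Call:
apply_moves(plan=[[0, 0, 0.001, 0, 0, 0, 0.3], [0, 0, 0.001, 0, 0, 0, 0.3], [0, 0, 0.0005, 0, 0, 0, 0.3], [0, 0, 0, 0, 0, 0, 0.3]])

```text
time_s: 28.25
tcp_pos: [0.4702, 0.2754, 0.1233]
tcp_rot: [-3.113, -0.421, 0.0]
wrist_force: [-0.4, 0.9, -1.0]
width: 0.0551
```

Call:
apply_moves(plan=[[0, 0, 0.001, 0, 0, 0, 0.3], [0, 0, 0, 0, 0, 0, 0.3]])

```text
time_s: 28.5
tcp_pos: [0.4705, 0.2755, 0.1231]
tcp_rot: [-3.113, -0.421, -0.001]
wrist_force: [-2.4, -1.6, 5.5]
width: 0.0555
```

Seated contact. Release.

Call:
apply_moves(plan=[[0, 0, 0.0005, 0, 0, 0, 0.3], [0, 0, 0, 0, 0, 0, 0.6], [0, 0, 0, 0, 0, 0, 1], [0, 0, 0, 0, 0, 0, 1], [0, 0, 0, 0, 0, 0, 1], [0, 0, 0, 0, 0, 0, 1], [0, 0, -0.02, 0, 0, 0, 1], [0, 0, -0.04, 0, 0, 0, 1], [0, 0, -0.04, 0, 0, 0, 1], [0, 0, -0.02, 0, 0, 0, 1], [0, 0, 0, 0, 0, 0, 1], [0, 0, 0, 0, 0, 0, 1], [0, 0, 0, 0, 0, 0, 1]])

```text
time_s: 30.12
tcp_pos: [0.4693, 0.2749, 0.2396]
tcp_rot: [3.112, 0.421, -0.005]
wrist_force: [-0.1, -0.3, 0.1]
width: 0.0857
```

```bash
python3 top.py .471 .275 .15 p3 "(.446,-.005,.18)"
```

```text
scene [0.4705 0.2741 0.0264] 0.0013 104 top z 0.151 slope [-0.013  0.004]
side [0.4687 0.2768 0.0266] 0.0008 253 top z 0.1514 slope [-0.006  0.002]
wrist [0.4702 0.2752 0.0263] 0.0007 982 top z 0.1507 slope [0.004 0.   ]
t 30.27 [0.4697 0.2751 0.2406] tilt [-1.6e-03 -8.0e-04 -1.0e+00] F [ 1.1 -0.6 -0.5] w 0.0856
[ 0.446 -0.005  0.18 ] tool delta [-0.0972  0.2637  0.0609]
```

Call:
apply_moves(plan=[[-0.0122, 0.033, 0, 0, 0, 0, 1], [-0.0122, 0.033, 0.002, 0, 0, 0, 1], [-0.0122, 0.033, 0.01, 0, 0, 0, 1], [-0.0122, 0.033, 0.01, 0, 0, 0, 1], [-0.0122, 0.033, 0.01, 0, 0, 0, 1], [-0.0122, 0.033, 0.01, 0, 0, 0, 1], [-0.0122, 0.033, 0.01, 0, 0, 0, 1], [-0.0122, 0.033, 0.01, 0, 0, 0, 1], [0, 0, 0, 0, 0, 0, 1], [0, 0, 0, 0, 0, 0, 1], [0, 0, 0, 0, 0, 0, 1]])

```text
time_s: 31.65
tcp_pos: [0.4465, -0.0043, 0.1802]
tcp_rot: [-3.113, -0.423, -0.001]
wrist_force: [-0.0, 0.4, -0.1]
width: 0.0857
```

```bash
python3 top.py .446 -.005 .05 l1 && python3 - <<'E'
from fit import *
from go import go
f=grab('wrist'); C=cloud(f).reshape(-1,3); C=C[f['range_z'].ravel()>0]
N=C[np.hypot(C[:,0]-.446,C[:,1]+.005)<.045]
D=N[abs(N[:,2]-.016)<.003]; K=N[(N[:,2]>.047)&(N[:,2]<.055)]
from cv2 import minEnclosingCircle as m
print('disc',m(D[:,:2].astype(np.float32)),len(D),'knob',m(K[:,:2].astype(np.float32)),K.mean(0).round(4),len(K))
go((.446,-.005,.022))
E
```

```text
scene [ 0.4469 -0.0058  0.0079] 0.0016 61 top z 0.0531 slope [0.013 0.084]
side [ 0.4446 -0.0034  0.0084] 0.0017 75 top z 0.052 slope [-0.023 -0.002]
wrist [ 0.4466 -0.0055  0.0076] 0.002 523 top z 0.0507 slope [-0.022 -0.001]
t 31.8 [ 0.4464 -0.0044  0.18  ] tilt [ 4.e-04  0.e+00 -1.e+00] F [0.4 0.3 0.1] w 0.0854
disc ((0.44614535570144653, -0.005794485565274954), 0.027936140075325966) 2062 knob ((0.44616934657096863, -0.005524355918169022), 0.010906375013291836) [ 0.4463 -0.0055  0.0495] 512
t 31.85 [ 0.4464 -0.0045  0.18  ] tilt [ 3.e-04  0.e+00 -1.e+00] F [-0.5 -0.7 -0.1] w 0.0853
[ 0.446 -0.005  0.022] tool delta [-0.0005  0.0004  0.158 ]
```

View pics/l1_wrist.png

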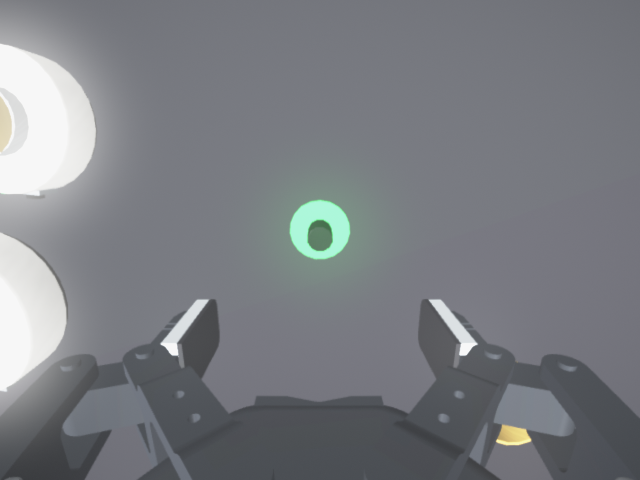

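The wrist view shows the lid at (320,230), centred between the fingers with its knob toward the gripper. At the left are the two shakers, with the pan's gold edge at (5,120). Descend and grip the knob.

Call:
apply_moves(plan=[[-0.0005, 0.001, 0.03, 0, 0, 0, 1], [0, 0, 0.04, 0, 0, 0, 1], [0, 0, 0.03, 0, 0, 0, 1], [0, 0, 0.03, 0, 0, 0, 1], [0, 0, 0.017, 0, 0, 0, 1], [0, 0, 0.01, 0, 0, 0, 1], [0, 0, 0, 0, 0, 0, 1], [0, 0, 0, 0, 0, 0, 1], [0, 0, 0, 0, 0, 0, 0.5], [0, 0, 0, 0, 0, 0, 0.3], [0, 0, 0, 0, 0, 0, 0.1], [0, 0, 0, 0, 0, 0, 0], [0, 0, 0, 0, 0, 0, 0], [0, 0, 0, 0, 0, 0, 0], [0, 0, 0, 0, 0, 0, 0], [0, 0, 0, 0, 0, 0, 0]])

```text
time_s: 33.85
tcp_pos: [0.4462, -0.0062, 0.023]
tcp_rot: [3.113, 0.421, 0.0]
wrist_force: [-1.9, -0.8, 5.5]
width: 0.0205
```

```bash
python3 go.py "(.446,-.0055,.24)" "(.4702,.2752,.24)"
```

```text
t 33.85 [ 0.4462 -0.0062  0.023 ] tilt [ 3.e-04 -1.e-04 -1.e+00] F [-1.9 -0.8  5.5] w 0.0205
[ 0.446  -0.0055  0.24  ] tool delta [ 1.00e-04 -7.00e-04 -2.17e-01]
[0.4702 0.2752 0.24  ] tool delta [ 0.0979 -0.2642 -0.    ]
```

Call:
apply_moves(plan=[[0, 0, -0.01, 0, 0, 0, 0], [0, 0, -0.03, 0, 0, 0, 0], [0, 0, -0.05, 0, 0, 0, 0], [0, 0, -0.05, 0, 0, 0, 0], [0, 0, -0.05, 0, 0, 0, 0], [0, 0, -0.027, 0, 0, 0, 0], [0.006, -0.016, 0, 0, 0, 0, 0], [0.012, -0.032, 0, 0, 0, 0, 0], [0.0145, -0.04, 0, 0, 0, 0, 0], [0.0145, -0.04, 0, 0, 0, 0, 0], [0.0145, -0.04, 0, 0, 0, 0, 0], [0.0145, -0.04, 0, 0, 0, 0, 0], [0.012, -0.032, 0, 0, 0, 0, 0], [0.0099, -0.0249, 0, 0, 0, 0, 0], [0, 0, 0, 0, 0, 0, 0], [0, 0, 0, 0, 0, 0, 0], [0, 0, 0, 0, 0, 0, 0], [0, 0, 0, 0, 0, 0, 0]])

```text
time_s: 36.1
tcp_pos: [0.4701, 0.2745, 0.24]
tcp_rot: [3.113, 0.419, 0.0]
wrist_force: [0.4, -0.9, -1.3]
width: 0.0207
```

```bash
python3 - <<'E'
from fit import *
from go import go
p=np.array(ctrl.get_state()['tcp_pos'])
for c in ['scene','side','wrist']:
    f=grab(c); cv2.imwrite(f'pics/h4_{c}.png',f['pixels']); C=cloud(f).reshape(-1,3); px=f['pixels'].reshape(-1,3).astype(float); k=f['range_z'].ravel()>0; C=C[k];px=px[k]
    g=(px[:,1]>1.5*px[:,2])&(px[:,1]>1.3*px[:,0])&(np.hypot(C[:,0]-p[0],C[:,1]-p[1])<.05)&(C[:,2]>.18)
    G=C[g]; G=G[G[:,2]>np.percentile(G[:,2],95)-.006]; m=cv2.minEnclosingCircle(G[:,:2].astype(np.float32)) 
    A=np.c_[G[:,:2]-p[:2],np.ones(len(G))]
    print(c,len(G),'disc',np.round(m[0],4),round(m[1],4),'z',np.percentile(G[:,2],[50,95]).round(4),'slope',np.linalg.lstsq(A,G[:,2],rcond=None)[0][:2].round(3))
    T=C[(np.hypot(C[:,0]-.4702,C[:,1]-.2752)<.033)&(abs(C[:,2]-.15)<.004)]
    if len(T)>25: print('  mouth',circ(T)[0].round(4))
go((.4702,.2752,p[2]))
E
```

```text
scene 183 disc [0.4699 0.2745] 0.0294 z [0.2331 0.2357] slope [-0.012  0.014]
  mouth [0.4706 0.2745 0.0264]
side 451 disc [0.4679 0.2756] 0.0297 z [0.2331 0.2356] slope [ 0.018 -0.001]
  mouth [0.4686 0.2768 0.0265]
wrist 3998 disc [0.4721 0.275 ] 0.0276 z [0.2326 0.2337] slope [-0.03  -0.011]
  mouth [0.4702 0.2751 0.0264]
t 36.25 [0.4701 0.2748 0.2399] tilt [ 2.e-04  0.e+00 -1.e+00] F [-0.2  0.2  0. ] w 0.0206
[0.4702     0.2752     0.23996126] tool delta [ 0.0002 -0.0003 -0.0001]
```

View pics/h4_side.png

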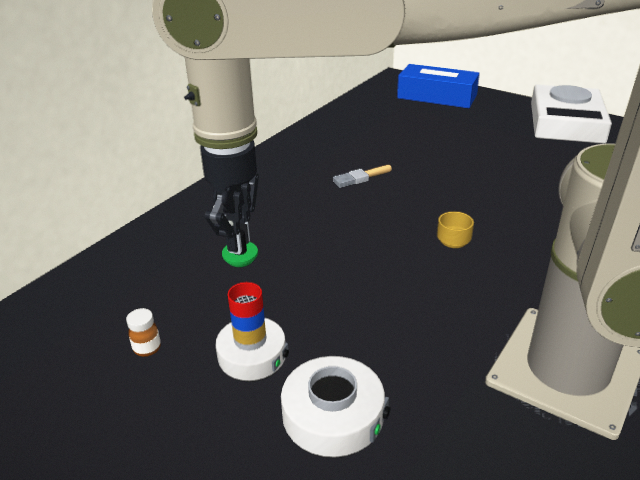

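The side view shows the tower of brass, blue and red standing straight at (247,315), with the lid level above it at (240,252). Lower the lid.

Call:
apply_moves(plan=[[0, -0.0004, 0.03, 0, 0, 0, 0], [0, 0, 0.018, 0, 0, 0, 0], [0, 0, 0.008, 0, 0, 0, 0], [0, 0, 0.005, 0, 0, 0, 0], [0, 0, 0.005, 0, 0, 0, 0], [0, 0, 0.003, 0, 0, 0, 0], [0, 0, 0.003, 0, 0, 0, 0], [0, 0, 0.001, 0, 0, 0, 0], [0, 0, 0, 0, 0, 0, 0], [0, 0, 0, 0, 0, 0, 0]])

```text
time_s: 37.5
tcp_pos: [0.47, 0.2756, 0.1669]
tcp_rot: [-3.113, -0.421, -0.0]
wrist_force: [-0.3, -0.1, -0.1]
width: 0.0208
```

Call:
apply_moves(plan=[[0, 0, 0.001, 0, 0, 0, 0], [0, 0, 0.001, 0, 0, 0, 0], [0, 0, 0.001, 0, 0, 0, 0], [0, 0, 0, 0, 0, 0, 0]])

```text
time_s: 38.0
tcp_pos: [0.4698, 0.2755, 0.1636]
tcp_rot: [3.113, 0.421, -0.0]
wrist_force: [0.0, -0.5, -0.3]
width: 0.0207
```

Call:
apply_moves(plan=[[0, 0, 0.001, 0, 0, 0, 0], [0, 0, 0, 0, 0, 0, 0]])

```text
time_s: 38.25
tcp_pos: [0.4701, 0.2756, 0.163]
tcp_rot: [-3.113, -0.421, -0.001]
wrist_force: [-0.4, 0.4, 1.3]
width: 0.0204
```

Call:
apply_moves(plan=[[0, 0, 0.0005, 0, 0, 0, 0], [0, 0, 0.0005, 0, 0, 0, 0], [0, 0, 0, 0, 0, 0, 0]])

```text
time_s: 38.62
tcp_pos: [0.4704, 0.2757, 0.1629]
tcp_rot: [-3.113, -0.421, -0.002]
wrist_force: [-1.2, -1.0, 7.5]
width: 0.0207
```

Firm contact at the seated height. Release the knob and retreat.

Call:
apply_moves(plan=[[0, 0, 0, 0, 0, 0, 0.4], [0, 0, 0, 0, 0, 0, 0.7], [0, 0, 0, 0, 0, 0, 1], [0, 0, 0, 0, 0, 0, 1], [0, 0, 0, 0, 0, 0, 1], [0, 0, 0, 0, 0, 0, 1], [0, 0, -0.02, 0, 0, 0, 1], [0, 0, -0.04, 0, 0, 0, 1], [0, 0, -0.04, 0, 0, 0, 1], [0, 0, -0.02, 0, 0, 0, 1], [0, 0, 0, 0, 0, 0, 1], [0, 0, 0, 0, 0, 0, 1], [0, 0, 0, 0, 0, 0, 1]])

```text
time_s: 40.25
tcp_pos: [0.4691, 0.2752, 0.2797]
tcp_rot: [3.112, 0.421, -0.005]
wrist_force: [-0.6, 1.0, -0.1]
width: 0.0852
```

```bash
python3 top.py .4704 .2753 .156 p4; python3 - <<'E'
from fit import *
f=grab('wrist'); C=cloud(f).reshape(-1,3); C=C[f['range_z'].ravel()>0]
N=C[np.hypot(C[:,0]-.4704,C[:,1]-.2753)<.045]; m=cv2.minEnclosingCircle
for a,b in((.153,.160),(.187,.195)):
    D=N[(N[:,2]>a)&(N[:,2]<b)]
    if len(D)>9: print(len(D),m(D[:,:2].astype(np.float32)),np.median(D[:,2]))
f=cv2.imread('pics/p4_side.png'); cv2.imwrite('pics/p4c.png',cv2.resize(f[180:400,130:350],None,fx=2.5,fy=2.5))
E
```

```text
scene [0.47   0.2762 0.022 ] 0.0045 196 top z 0.1588 slope [-0.005  0.005]
side [0.4694 0.2771 0.0221] 0.0044 518 top z 0.1586 slope [-0.    -0.006]
wrist [0.4688 0.2751 0.0219] 0.0034 2674 top z 0.1568 slope [-0.001 -0.001]
t 40.4 [0.4695 0.2754 0.2806] tilt [-1.8e-03 -8.0e-04 -1.0e+00] F [0.5 0.1 0. ] w 0.0856
2637 ((0.4704827666282654, 0.27559778094291687), 0.02800131030380726) 0.15564700971171874
671 ((0.4705875813961029, 0.27563053369522095), 0.01085607148706913) 0.1896177900744717
```

View pics/p4c.png

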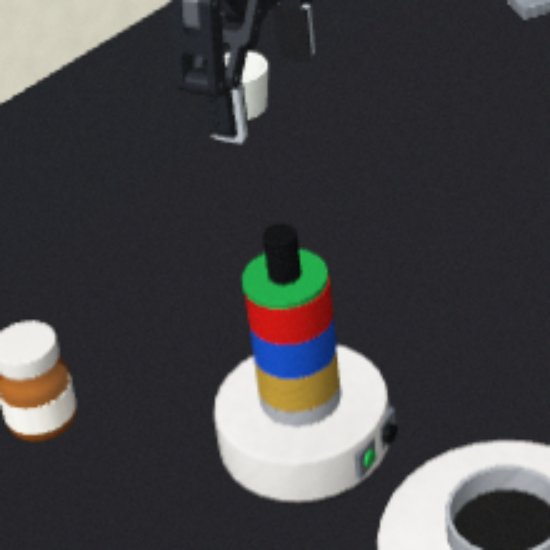

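The tower is complete, straight and closed without gaps. The disc top is at 0.1556 (nominal 0.156), and the gripper is well clear above it.

```bash
python3 -c "
from station import ctrl
print(ctrl.hand_in())"
```

```text
the job is handed in; nothing more can be done
None
```

I built the tower on the small shaker in the order asked (brass pan, blue fine sieve, red coarse sieve, green lid) and handed the job in at about 40 s. Each piece was lowered until the wrist force rose to about 6–8 N at its seated height, then let go.

**Seating:** After each release the wrist camera put the pan, fine sieve and coarse sieve rims at 90.6, 120.5 and 150.7 mm (nominal 90, 120 and 150). The lid disc's top was at 155.6 mm (nominal 156).
- **Alignment:** every piece was within about 1 mm of the one below.
- **Tilt:** wrist-camera slopes were all 0.005 rad or less. The scene camera read 0.031 rad for the pan, from 96 points, while the other two cameras read 0.004 or less.

**Disagreements:** The scene and side cameras differed from the wrist camera by up to about 2 mm in position and 3 mm in height. That is roughly the stated calibration error, so I went by the wrist camera.

**Bystanders:** I never approached the jar, crucible or brush. In the late side-camera pictures they looked unmoved, but I did not measure their positions again at the end.

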